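# Make up a stepped stack of flanged hubs on the clamping rig

### The arm

A 6-joint arm with a two-finger parallel gripper is mounted at the origin on the work surface; the furniture and walls round the work are solid. World frame = base frame: x ahead of the robot, y to its left, z up, the work surface at z = 0. Lengths are in mm, angles in rad, forces in N, time in s.
With the tool pointing down it reaches from about 300 to 775 mm from the base axis. Payload 14.6 kg.
Tool frame: the origin (TCP) lies at the very end of the fingers, on their centre line; the grasp point (between the pads) lies 19 mm behind it; z points along the fingers, y is the line along which they close (so a half turn about z gives the same grasp; the last joint's range is limited). The gripper opens to 94 mm and grips with 3 to 60 N. Pads are 16 mm wide; open, the fingers measure 119 mm over their backs; the gripper's body (75 mm by 177 mm) begins 78 mm behind the grasp point.
Start: joints at [-1.168, 0.3, 1.521, -0, 1.321, -0.067], TCP at [248.981, -490.406, 205.446] pointing down, gripper open.
Joint ranges: [-3.03, 3.03], [-0.79, 2.21], [0.23, 2.52], [-1.04, 4.18], [0, 3.07], [-2.55, 2.55]. Speed limits (rad/s): [2.22, 2.22, 2.57, 3.14, 3.14, 3.14].

### API

Orientations are given as [roll, pitch, yaw] about the fixed x, y, z axes, in that order (R = Rz(yaw) Ry(pitch) Rx(roll)).
In Python, from cell import read_state, viewer, manip, models gives the robot as it stands.
- The arm moves only by the tool carry_out, never from a script. Its argument "deltas" is a list of rows, each an object with "dp": the shift along the tool's x, y, z in mm, a list of three; "roll": the turn about the tool's z in degrees; "gripper": the opening, from -1 (shut) to 1 (fully open), so that 0 is half open. In form: [{"dp": [tx, ty, tz], "roll": roll, "gripper": gripper}, ...]. A call has 1 to 12 rows; each row is the pose to reach, as a shift and turn from the pose commanded when the call began, along the tool's axes at that moment; what a row does not reach only later rows make up. A row lasts 1/12 s, in which the tool goes at most 41.7 mm and 7.16 degrees, less where a joint would pass 70% of its speed; a pose out of reach is approached as far as the arm can. A call with a gripper value outside its range is refused whole. The fingers move at their own pace and stop on an object; "newtons" is the grip in N (left out, the last holds). Time passes only in rows, so rows that repeat a pose let the fingers close. It gives the time, the measured TCP pose, the force, the opening and the grip force at its end, in the units of the state.
- read_state(): the state, without advancing time (a new reading comes with each control period).
- viewer.camera(name): name is "scene" or "top" or "wrist"; returns the picture (420x560x3 uint8, red, green, blue); there is no depth.
- viewer.camera_params(name): a dict with "fovy" (degrees; the focal length in pixels is half the picture's height over the tangent of half this angle, whatever the lens; pixels are square), "cx", "cy" (the principal point, pixels), "eye" and "attitude" of the camera in the world; the wrist camera has in their place "T_tool_cam" (4x4, takes a point from camera to tool coordinates, whose origin is the TCP and whose axes are the flange's). Camera axes: x right, y up, looking along -z (the intrinsics and any distortion apply to the point x, -y, -z); pixel columns grow to the right and rows downward; lengths in mm; the calibration is good to about 2 mm. A picture is of the moment at which its call begins: read the wrist's pose just before it. camera_params takes no time and is no camera call.
- manip.sign_off(): hands the job in; it is judged then, once.
Trained networks look in the newest picture that a camera, given by its name, has taken for a name from the list of things; names that differ only in an ending like _2 or _b are one class to them, and where a whole thing is asked for, a point or a joint stands for the part that bears it (a point fixed in the world has none). Each returns a list of dicts, best first, with "p" (0 to 1); they miss things now and then, are a little off and sometimes report something else, mostly with a low value. They report only what shows in the picture. A call takes as long as a camera call.
- models.cut_out(camera, label): "region" (420x560 bool, what is visible of it) and "box" ([left, top, right, bottom] in pixels, round what is visible of it).
The state is a dict: "clock": time; "joints": joint angles; "qd": joint speeds; "effort": joint torques, N m; "eef_pos": TCP position; "eef_rot": TCP orientation; "wrist_force": force on the tool from outside, world axes, zero at the start; "moment": the same for the moment, N m; "finger_gap": finger opening in mm; "finger_force": force on a finger pad.
Only numpy, scipy, OpenCV 4.12 (cv2) and the standard library are available. Lean on these libraries where they do the work, as an engineer would, in place of code of your own. Each camera call takes 0.05 s, during which the arm holds its last target. There are 200 camera calls.

### The job

Take the orange dust cap off the rig's spindle, then seat all the flanged hubs standing on the bench on the spindle, face down one on another, fully home on the spigots, the widest flange at the bottom and narrowing upwards, and put the cap on the topmost hub. Once the stack is complete, turn the clamp sleeve so that its pointer stands at the number of hubs in the stack (3 or 4). Leave the small carton and the solder reel where they are.

Things in the scene. Friction and masses are not known exactly. Their poses are not given: they have to be found in the camera images.
- hub_blue_mid (a point): blue-painted flanged hub, maybe absent: centre, 21 mm above its flange face; z its axis. Standing flange down, all alike: flange 68 mm across, 8.5 thick; round boss 36 across up to 30 mm (grip here); on top a bevelled spigot 26 across, 12 tall (42 in all). Recess in the flange face 28 across, 13.5 deep fits any spigot; a seated hub lifts the next by 30 mm. 140 g.
- hub_brass_mid (a point): brass flanged hub, maybe absent: centre, 21 mm above its flange face; z its axis. Standing flange down, all alike: flange 60 mm across, 8.5 thick; round boss 36 across up to 30 mm (grip here); on top a bevelled spigot 26 across, 12 tall (42 in all). Recess in the flange face 28 across, 13.5 deep fits any spigot; a seated hub lifts the next by 30 mm. 140 g.
- hub_dark_mid (a point): dark steel flanged hub, maybe absent: centre, 21 mm above its flange face; z its axis. Standing flange down, all alike: flange 52 mm across, 8.5 thick; round boss 36 across up to 30 mm (grip here); on top a bevelled spigot 26 across, 12 tall (42 in all). Recess in the flange face 28 across, 13.5 deep fits any spigot; a seated hub lifts the next by 30 mm. 140 g.
- hub_silver_mid (a point): bright aluminium flanged hub, maybe absent: centre, 21 mm above its flange face; z its axis. Standing flange down, all alike: flange 44 mm across, 8.5 thick; round boss 36 across up to 30 mm (grip here); on top a bevelled spigot 26 across, 12 tall (42 in all). Recess in the flange face 28 across, 13.5 deep fits any spigot; a seated hub lifts the next by 30 mm. 140 g.
- cap_mid (a point): Orange ribbed dust cap: centre, on the axis 15 mm above its underside; z its axis. 38 mm across, 30 mm tall, rim 46 mm across and 5 mm thick at its foot, flat top, same recess beneath as the hubs (28 mm across, 13.5 mm deep). 150 g. It starts seated on the rig's spigot.
- rig: Fixed clamping rig: grey plate 130 mm (its x) by 320 mm (its y), top 26 mm above the bench, on 8 mm feet over the fixed charger cord that lies on the bench; origin on the bench under its centre, z up. At y = +100 mm the spindle seat, at y = -100 mm the clamp sleeve on a black scale ring 96 mm across (top 41 mm above the bench).
- rest_pad (a point): Centre of the top of a flat dark rubber pad, 60 mm across, on the rig half-way between spindle and sleeve, 29 mm above the bench: a handy place to rest the cap.
- spindle_seat (a point): Centre of the rig's flat spindle seat, 38 mm above the bench, 70 mm across; axes as the rig's. From it rises a centring spigot like the hubs', 26 mm across, 12 mm tall, bevelled. A hub fully home on it has its centre 21 mm above this point, the next 30 mm higher, and so on; the cap's centre is 15 mm above the face it sits on.
- sleeve_grip (a point): On the clamp sleeve's axis, 63 mm above the bench, a good height to grip: bright round ribbed sleeve, 44 mm across, from 46 to 74 mm above the bench, turning about the vertical.
- sleeve (a joint): Clamp sleeve's angle, 0 to 3.0 rad, growing clockwise from above. White numerals 0 to 6 on the black ring, 0.5 rad apart: number = angle / 0.5. The red line on the sleeve points at the number; 3 lies on the rig's -x side (toward the robot), 0 on its -y, 6 on its +y side. Friction of 0.06 N m holds it where left; no spring.
- label_box_mid (a point): Bystander: centre (half-way up) of the small white-and-green carton, 45 x 62 x 28 mm; leave it where it is.
- solder_spool_mid (a point): Bystander: centre (half-way up) of the reel of solder standing on its flange, 58 mm across, 52 mm tall; leave it where it is.

How it is judged:
By the outcome, as a careful person would: the job done as asked, in the order asked, and still so for the second after the job is handed in, with the robot touching nothing.
Of hub_blue, hub_brass, hub_dark, hub_silver only 3 to 4 are there at a start; the rules pass over those that are not, and their reading is None.
At some moment in a run one of hub_blue, hub_brass may be knocked a few centimetres aside while the robot is not near it.
It also fails if it takes over 210 s, if anything falls off the work surface, if the arm or the gripper's body presses on something with over 40 N, if the wrist force passes 120 N, or if a joint passes its speed limit or range.

## Working session

There is one attempt and no reset: what is moved stays moved. The work goes in short steps, Python scripts to look and compute and a tool call to move; the robot and the scene stay as the last step left them, time stands still between calls to the robot, and variables do not carry over. Pictures are saved under pics/ and viewed, at most 14 in all, crops included, and the job is handed in when it is done.

Besides the shell and the picture viewer there is one more tool, called by a JSON object that holds its "fn" and its "kwargs", one argument or row to a line. carry_out: Moves the arm, as the interface text tells. Its arguments: {"type":"object","properties":{"deltas":{"type":"array"},"newtons":{"type":"number"}},"required":["deltas"]}

```bash
mkdir -p pics; ls; python3 - <<'E'
from cell import read_state, viewer, manip, models
import cv2, numpy as np
s=read_state(); print(s)
for n in ["scene","top","wrist"]:
    print(n, viewer.camera_params(n))
a=viewer.camera("scene"); b=viewer.camera("top")
cv2.imwrite("pics/s1.png",a[:,:,::-1]); cv2.imwrite("pics/t1.png",b[:,:,::-1])
for c in ["top","scene"]:
  for l in ["hub_blue_mid","hub_brass_mid","hub_dark_mid","hub_silver_mid","cap_mid","rig","label_box_mid","solder_spool_mid","sleeve"]:
    try: print(c,l,[(r["p"],r["box"]) for r in models.cut_out(c,l)][:2])
    except Exception as e: print(l,e)
E
```

```text
pics
{'clock': 0.0, 'joints': array([-1.16759223e+00,  3.00489800e-01,  1.52159678e+00, -2.47787181e-05,
        1.32070966e+00, -6.66048671e-02]), 'qd': array([ 1.77341603e-04,  1.55658126e-06, -3.95129808e-04, -1.33463812e-03,
       -5.50899192e-04, -8.00171251e-04]), 'effort': array([-1.04443534e-03, -5.31805229e+01, -3.52738488e+01,  7.07819802e-02,
        2.43476004e-02, -5.79041625e-05]), 'eef_pos': array([ 248.87556373, -490.16384597,  204.8694379 ]), 'eef_rot': array([-3.14039014e+00, -5.61580919e-05,  4.69815075e-01]), 'wrist_force': array([ 0.38108746, -0.15659482,  0.0645189 ]), 'moment': array([ 0.01994026, -0.01251591,  0.01003873]), 'finger_force': 0.0, 'finger_gap': 94.06690167431341}
scene {'fovy': 47.588478487190486, 'cx': 274.4399478583362, 'cy': 204.0325374990981, 'eye': array([1161.33378816,  288.7382948 ,  989.84922224]), 'attitude': array([7.06162884e-01, 1.85310622e-03, 1.96411952e+00])}
top {'fovy': 43.25456916977168, 'cx': 273.48723626815894, 'cy': 209.7514231241121, 'eye': array([ 321.3330037 ,  -37.90202393, 1389.80148544]), 'attitude': array([ 8.91427816
[... 824 characters left out ...]
.2, 248.5, 210.9])]
top label_box_mid [(0.75, [107.9, 238.8, 142.0, 269.9])]
top solder_spool_mid [(0.81, [387.4, 232.1, 412.3, 263.7])]
top sleeve [(0.71, [212.7, 161.4, 230.1, 175.1])]
scene hub_blue_mid [(0.77, [129.7, 214.5, 150.4, 234.0])]
scene hub_brass_mid [(0.69, [206.5, 222.6, 233.8, 245.4]), (0.61, [269.5, 234.2, 413.7, 312.0])]
scene hub_dark_mid [(0.62, [225.2, 195.8, 244.8, 220.9])]
scene hub_silver_mid []
scene cap_mid [(0.74, [373.4, 265.4, 389.6, 285.4])]
scene rig []
scene label_box_mid [(0.86, [406.4, 213.2, 436.9, 239.4])]
scene solder_spool_mid [(0.78, [161.2, 142.9, 189.5, 173.3]), (0.54, [407.0, 212.1, 437.3, 240.1])]
scene sleeve [(0.87, [290.7, 243.9, 309.6, 263.0])]
```

View pics/t1.png

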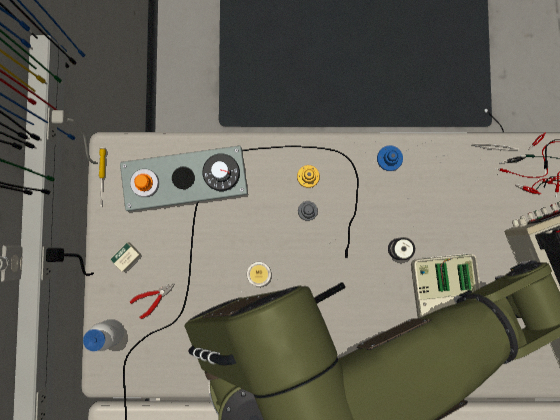

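View pics/s1.png

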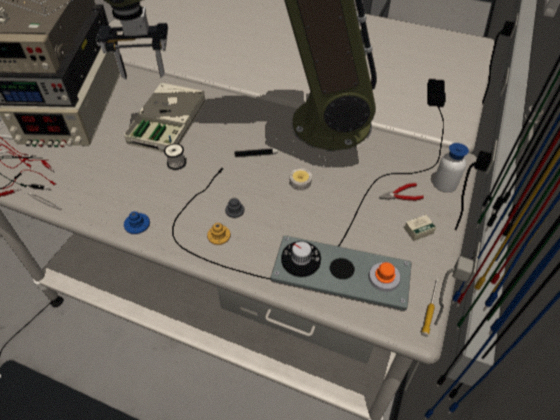

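The overview shows blue (389,158), brass (308,177) and dark (308,211) hubs, cap on spindle (144,182), pad (183,178), sleeve (221,172). The object at (259,273) looks like a tape roll, and there is no silver hub in view so far.

```bash
cat > h.py <<'E'
from cell import read_state, viewer, manip, models
import cv2, numpy as np
from scipy.spatial.transform import Rotation as Ro
def cam(n, s=None):
    p=viewer.camera_params(n); f=210/np.tan(np.radians(p["fovy"]/2))
    if n=="wrist":
        s=s or read_state(); T=np.eye(4); T[:3,:3]=Ro.from_euler("xyz",s["eef_rot"]).as_matrix(); T[:3,3]=s["eef_pos"]
        T=T@p["T_tool_cam"]
    else:
        T=np.eye(4); T[:3,:3]=Ro.from_euler("xyz",p["attitude"]).as_matrix(); T[:3,3]=p["eye"]
    return T,f,p["cx"],p["cy"]
def ground(C,uv,z):
    T,f,cx,cy=C; d=T[:3,:3]@np.array([(uv[0]-cx)/f,-(uv[1]-cy)/f,-1]); e=T[:3,3]
    return e+d*(z-e[2])/d[2]
def proj(C,P):
    T,f,cx,cy=C; q=(np.atleast_2d(P)-T[:3,3])@T[:3,:3]
    return np.c_[cx-f*q[:,0]/q[:,2], cy+f*q[:,1]/q[:,2]]
def dtool(target,yaw=None,s=None):
    """row needed to bring the TCP to target (world mm), yaw (rad, tool)"""
    s=s or read_state(); R=Ro.from_euler("xyz",s["eef_rot"])
    d=R.inv().apply(np.array(target)-s["eef_pos"])
    y=s["eef_rot"][2]
    r=None if yaw is None else -np.degrees((yaw-y+np.pi/2)%np.pi-np.pi/2)
    return d.round(1), r
E
python3 - <<'E'
from h import *
C=cam("top")
for n,uv,z in [("blue",(389.5,158),8),("brass",(308,177),8),("dark",(308.3,211),8),("cap_top",(143.5,181.5),68),("pad",(183,178.3),29),("sleeve",(221.3,171),74),
 ("cornerBL",(127,212),26),("cornerBR",(248,193),26),("TL",(121,161),26),("TR",(242,146),26),("tape",(259,273),10),("spool",(401,248),52)]:
    print(n,ground(C,uv,z).round(0))
E
```

```text
blue [ 582. -343.    8.]
brass [ 531. -127.    8.]
dark [ 442. -128.    8.]
cap_top [511. 291.  68.]
pad [525. 198.  29.]
sleeve [537.  95.  74.]
cornerBL [437. 342.  26.]
cornerBR [487.  30.  26.]
TL [571. 361.  26.]
TR [610.  46.  26.]
tape [280.   1.  10.]
spool [ 344. -358.   52.]
```

```bash
python3 - <<'E'
from h import *
print(dtool([512,270,200],1.70))
E
```

```text
(array([ 578.8, -558.9,    5.4]), np.float64(-70.4853239223005))
```

{"fn": "carry_out", "kwargs": {
  "deltas": [
    {"dp": [290,-280,0],"roll": -35,"gripper": 0.6},
    {"dp": [290,-280,0],"roll": -35,"gripper": 0.6},
    {"dp": [290,-280,0],"roll": -35,"gripper": 0.6},
    {"dp": [579,-559,5],"roll": -70.5,"gripper": 0.6},
    {"dp": [579,-559,5],"roll": -70.5,"gripper": 0.6},
    {"dp": [579,-559,5],"roll": -70.5,"gripper": 0.6},
    {"dp": [579,-559,5],"roll": -70.5,"gripper": 0.6},
    {"dp": [579,-559,5],"roll": -70.5,"gripper": 0.6},
    {"dp": [579,-559,5],"roll": -70.5,"gripper": 0.6},
    {"dp": [579,-559,5],"roll": -70.5,"gripper": 0.6},
    {"dp": [579,-559,5],"roll": -70.5,"gripper": 0.6},
    {"dp": [579,-559,5],"roll": -70.5,"gripper": 0.6}
  ]
}}

```text
clock: 2.0
eef_pos: [412.7, -15.8, 203.0]
eef_rot: [3.141, 0.0, 1.701]
wrist_force: [0.5, -0.2, 0.6]
finger_gap: 75.1
finger_force: 0.0
```

```bash
python3 - <<'E'
from h import *
print(dtool([512,270,200],1.70))
E
```

```text
(array([270.5, 135.6,   3.1]), np.float64(0.05775738778159281))
```

{"fn": "carry_out", "kwargs": {
  "deltas": [
    {"dp": [270,136,3],"roll": 0,"gripper": 0.6},
    {"dp": [270,136,3],"roll": 0,"gripper": 0.6},
    {"dp": [270,136,3],"roll": 0,"gripper": 0.6},
    {"dp": [270,136,3],"roll": 0,"gripper": 0.6},
    {"dp": [270,136,3],"roll": 0,"gripper": 0.6},
    {"dp": [270,136,3],"roll": 0,"gripper": 0.6},
    {"dp": [270,136,3],"roll": 0,"gripper": 0.6},
    {"dp": [270,136,3],"roll": 0,"gripper": 0.6},
    {"dp": [270,136,3],"roll": 0,"gripper": 0.6},
    {"dp": [270,136,3],"roll": 0,"gripper": 0.6}
  ]
}}

```text
clock: 2.83
eef_pos: [512.2, 267.1, 199.2]
eef_rot: [-3.141, 0.0, 1.701]
wrist_force: [-0.5, 0.1, -0.1]
finger_gap: 74.9
finger_force: 0.0
```

```bash
python3 - <<'E'
from h import *
s=read_state(); print(s["eef_pos"],s["eef_rot"])
a=viewer.camera("wrist"); cv2.imwrite("pics/w1.png",a[:,:,::-1]); np.save("w1.npy",np.r_[s["eef_pos"],s["eef_rot"]])
a=viewer.camera("top"); cv2.imwrite("pics/t2.png",a[:,:,::-1])
cv2.imwrite("pics/t2c.png",cv2.resize(a[180:420,200:560],None,fx=2,fy=2)[:,:,::-1])
E
```

```text
[512.2138425  267.13413212 199.22027363] [-3.14070327e+00  4.65013734e-04  1.70104201e+00]
```

View pics/w1.png

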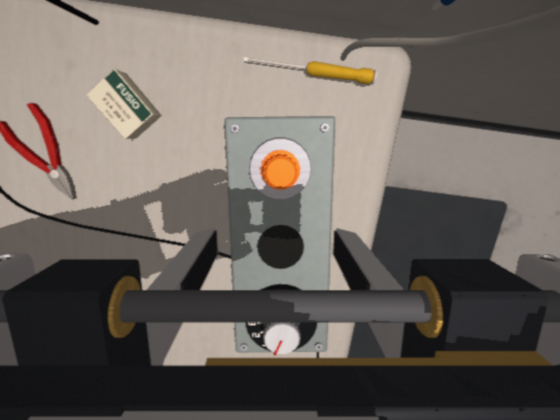

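View pics/t2c.png

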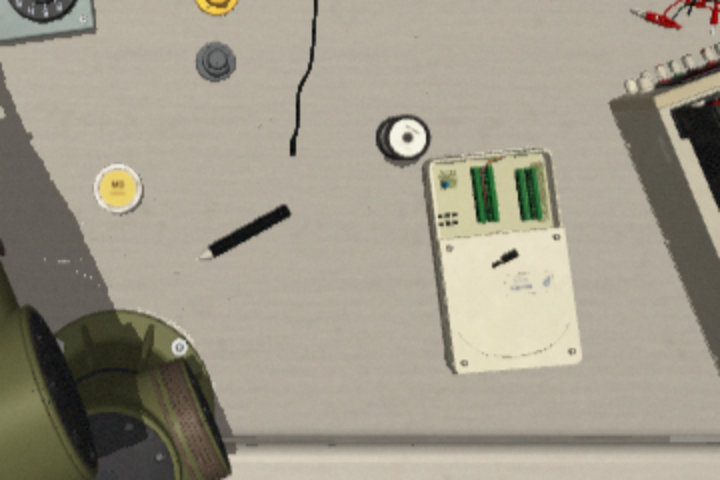

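The wrist view shows the cap (281,171) on the white seat, the pad (281,246), and the sleeve (281,341) with its pointer near 0, slightly toward the robot. The top view confirms there is no silver hub, so it is 3 hubs.

```bash
python3 - <<'E'
from h import *
v=np.load("w1.npy"); C=cam("wrist",dict(eef_pos=v[:3],eef_rot=v[3:]))
im=cv2.imread("pics/w1.png"); hsv=cv2.cvtColor(im,cv2.COLOR_BGR2HSV)
m=((hsv[:,:,0]<18)&(hsv[:,:,1]>180)&(hsv[:,:,2]>120)).astype(np.uint8); m[:, :240]=0; m[:,320:]=0; m[:140]=0;m[205:]=0
c=max(cv2.findContours(m,0,2)[0],key=cv2.contourArea); (o,r)=cv2.minEnclosingCircle(c); print("orange",o,r,cv2.boundingRect(c))
for z in (43,60,68): print(z,ground(C,o,z).round(1))
m=((im.max(2)<45)).astype(np.uint8); m[:220]=0;m[275:]=0;m[:,:250]=0;m[:,310:]=0
c=max(cv2.findContours(m,0,2)[0],key=cv2.contourArea);e=cv2.fitEllipse(c);print("pad",e,ground(C,e[0],29).round(1))
m=((hsv[:,:,1]<25)&(hsv[:,:,2]>190)).astype(np.uint8); m[:130]=0;m[186:]=0;m[:,:240]=0;m[:,320:]=0
c=cv2.convexHull(max(cv2.findContours(m,0,2)[0],key=cv2.contourArea));c=c[c[:,0,1]<180]; e=cv2.fitEllipse(c);print("seat",e,ground(C,e[0],38).round(1))
for uv in [(235,127),(324,127),(243,347),(319,347)]: print("screw",ground(C,uv,26).round(1))
for uv in [(281,340)]: print("sleeve",ground(C,uv,74).round(1))
E
```

```text
orange (280.0, 169.41175842285156) 19.078706741333008 (261, 151, 38, 38)
43 [513.4 295.9  43. ]
60 [512.9 297.8  60. ]
68 [512.6 298.7  68. ]
pad ((280.1382141113281, 245.91065979003906), (41.719486236572266, 43.02174377441406), 81.73313903808594) [527. 198.  29.]
seat ((280.1324768066406, 168.16696166992188), (58.89385223388672, 59.34588623046875), 48.57545471191406) [513.5 296.8  38. ]
screw [455.4 336.1  26. ]
screw [558.2 349.5  26. ]
screw [495.7  40.3  26. ]
screw [601.5  54.1  26. ]
sleeve [541.1  95.9  74. ]
```

```bash
python3 - <<'E'
from h import *
print(dtool([513.5,296.8,46.5],1.706))
E
```

```text
(array([ 30.3,   5. , 153.4]), np.float64(-0.3845392925591475))
```

{"fn": "carry_out", "kwargs": {
  "deltas": [
    {"dp": [30.3,5,60],"roll": 0,"gripper": 0.5},
    {"dp": [30.3,5,60],"roll": 0,"gripper": 0.5},
    {"dp": [30.3,5,90],"roll": 0,"gripper": 0.5},
    {"dp": [30.3,5,120],"roll": 0,"gripper": 0.5},
    {"dp": [30.3,5,130],"roll": 0,"gripper": 0.5},
    {"dp": [30.3,5,130],"roll": 0,"gripper": 0.5},
    {"dp": [30.3,5,130],"roll": 0,"gripper": 0.5}
  ]
}}

```text
clock: 3.52
eef_pos: [514.1, 297.5, 71.1]
eef_rot: [3.141, -0.0, 1.699]
wrist_force: [-0.5, -0.4, 1.1]
finger_gap: 70.4
finger_force: 0.0
```

```bash
python3 - <<'E'
from h import *
print(read_state()["eef_pos"],dtool([513.5,296.8,46.5],1.706))
E
```

```text
[514.14015074 297.53416251  71.07135272] (array([-0.7, -0.8, 24.6]), np.float64(-0.38731815618386706))
```

{"fn": "carry_out", "kwargs": {
  "deltas": [
    {"dp": [-0.7,-0.7,12],"roll": 0,"gripper": 0.5},
    {"dp": [-0.7,-0.7,24.5],"roll": 0,"gripper": 0.5},
    {"dp": [-0.7,-0.7,24.5],"roll": 0,"gripper": 0.5},
    {"dp": [-0.7,-0.7,24.5],"roll": 0,"gripper": -0.3},
    {"dp": [-0.7,-0.7,24.5],"roll": 0,"gripper": -0.3},
    {"dp": [-0.7,-0.7,24.5],"roll": 0,"gripper": -0.3},
    {"dp": [-0.7,-0.7,24.5],"roll": 0,"gripper": -0.3},
    {"dp": [-0.7,-0.7,24.5],"roll": 0,"gripper": -0.3},
    {"dp": [-0.7,-0.7,24.5],"roll": 0,"gripper": -0.3},
    {"dp": [-0.7,-0.7,24.5],"roll": 0,"gripper": -0.3}
  ],
  "newtons": 25
}}

```text
clock: 4.35
eef_pos: [513.1, 297.4, 45.5]
eef_rot: [3.141, -0.0, 1.7]
wrist_force: [0.1, -0.3, 1.3]
finger_gap: 35.3
finger_force: 25.0
```

{"fn": "carry_out", "kwargs": {
  "deltas": [
    {"dp": [0,0,-15],"roll": 0,"gripper": -0.3},
    {"dp": [0,0,-40],"roll": 0,"gripper": -0.3},
    {"dp": [-30,0,-45],"roll": 0,"gripper": -0.3},
    {"dp": [-65,0,-45],"roll": 0,"gripper": -0.3},
    {"dp": [-99.5,0,-40],"roll": 0,"gripper": -0.3},
    {"dp": [-99.5,0,-20],"roll": 0,"gripper": -0.3},
    {"dp": [-99.5,0,-2],"roll": 0,"gripper": -0.3},
    {"dp": [-99.5,0,6],"roll": 0,"gripper": -0.3},
    {"dp": [-99.5,0,8],"roll": 0,"gripper": -0.3},
    {"dp": [-99.5,0,8],"roll": 0,"gripper": -0.3}
  ]
}}

```text
clock: 5.18
eef_pos: [525.7, 198.9, 37.1]
eef_rot: [-3.141, 0.0, 1.701]
wrist_force: [0.4, 0.3, -1.3]
finger_gap: 35.6
finger_force: 25.0
```

{"fn": "carry_out", "kwargs": {
  "deltas": [
    {"dp": [0,0,1.5],"roll": 0,"gripper": -0.3},
    {"dp": [0,0,1.5],"roll": 0,"gripper": -0.3},
    {"dp": [0,0,1],"roll": 0,"gripper": 0.4},
    {"dp": [0,0,1],"roll": 0,"gripper": 0.4},
    {"dp": [0,0,1],"roll": 0,"gripper": 0.4},
    {"dp": [0,0,0],"roll": 0,"gripper": 0.4},
    {"dp": [0,0,-15],"roll": 0,"gripper": 0.4},
    {"dp": [0,0,-40],"roll": 0,"gripper": 0.4},
    {"dp": [0,0,-80],"roll": 0,"gripper": 0.4},
    {"dp": [0,0,-120],"roll": 0,"gripper": 0.4},
    {"dp": [0,0,-155],"roll": 0,"gripper": 0.4},
    {"dp": [0,0,-155],"roll": 0,"gripper": 0.4}
  ]
}}

```text
clock: 6.18
eef_pos: [528.0, 199.4, 199.8]
eef_rot: [3.131, -0.002, 1.7]
wrist_force: [0.7, 0.7, -0.0]
finger_gap: 66.0
finger_force: 0.0
```

```bash
python3 - <<'E'
from h import *
s=read_state(); C=cam("wrist"); a=viewer.camera("wrist"); cv2.imwrite("pics/w2.png",a[:,:,::-1])
def circ(m): 
    c=max(cv2.findContours(m.astype(np.uint8),0,2)[0],key=cv2.contourArea); return cv2.minEnclosingCircle(c),cv2.boundingRect(c)
hsv=cv2.cvtColor(a,cv2.COLOR_RGB2HSV); m=(hsv[:,:,0]<18)&(hsv[:,:,1]>180)&(hsv[:,:,2]>120); m[:, :200]=0; m[:,360:]=0;m[290:]=0
o=circ(m); print("cap",o,ground(C,o[0][0],45).round(1),s["eef_pos"])
C=cam("top"); t=viewer.camera("top"); cv2.imwrite("pics/t3.png",t[:,:,::-1])
hsv=cv2.cvtColor(t,cv2.COLOR_RGB2HSV); m=(abs(hsv[:,:,0].astype(int)-108)<10)&(hsv[:,:,1]>130); m[:100]=0;m[230:]=0;m[:,:340]=0;m[:,450:]=0
o=circ(m); print("blue",o,ground(C,o[0][0],8).round(1))
print(dtool([*ground(C,o[0][0],8)[:2],130],1.70))
E
```

```text
cap (((271.3902893066406, 193.29310607910156), 19.26658058166504), (253, 175, 38, 38)) [524.7 200.1  45. ] [528.02977861 199.37011637 199.81246565]
blue (((389.5643615722656, 157.89108276367188), 12.613292694091797), (377, 146, 26, 25)) [ 582.5 -343.     8. ]
(array([-544.5,  -14.2,   63.1]), np.float64(0.017189869537127356))
```

{"fn": "carry_out", "kwargs": {
  "deltas": [
    {"dp": [-544,-14,20],"roll": 0,"gripper": 0.3},
    {"dp": [-544,-14,20],"roll": 0,"gripper": 0.3},
    {"dp": [-544,-14,20],"roll": 0,"gripper": 0.3},
    {"dp": [-544,-14,40],"roll": 0,"gripper": 0.3},
    {"dp": [-544,-14,40],"roll": 0,"gripper": 0.3},
    {"dp": [-544,-14,40],"roll": 0,"gripper": 0.3},
    {"dp": [-544,-14,50],"roll": 0,"gripper": 0.3},
    {"dp": [-544,-14,50],"roll": 0,"gripper": 0.3},
    {"dp": [-544,-14,50],"roll": 0,"gripper": 0.3},
    {"dp": [-544,-14,55],"roll": 0,"gripper": 0.3},
    {"dp": [-544,-14,55],"roll": 0,"gripper": 0.3},
    {"dp": [-544,-14,55],"roll": 0,"gripper": 0.3}
  ]
}}

```text
clock: 7.28
eef_pos: [576.4, -297.7, 141.9]
eef_rot: [-3.139, -0.002, 1.7]
wrist_force: [0.2, 0.6, 0.7]
finger_gap: 61.5
finger_force: 0.0
```

{"fn": "carry_out", "kwargs": {
  "deltas": [
    {"dp": [-20,-1,5],"roll": 0,"gripper": 0.3},
    {"dp": [-42,-1,5],"roll": 0,"gripper": 0.3},
    {"dp": [-42,-1,5],"roll": 0,"gripper": 0.3},
    {"dp": [-42,-1,5],"roll": 0,"gripper": 0.3}
  ]
}}

```text
clock: 7.62
eef_pos: [580.9, -338.0, 137.0]
eef_rot: [-3.139, -0.002, 1.699]
wrist_force: [0.4, 0.5, 0.3]
finger_gap: 60.9
finger_force: 0.0
```

```bash
cat >> h.py <<'E'
def look(name,lo,hi,z,rng=(0,420,0,560),tcp=11,yaw=1.70):
    s=read_state(); C=cam("wrist",s); a=viewer.camera("wrist"); cv2.imwrite(f"pics/{name}.png",a[:,:,::-1])
    hsv=cv2.cvtColor(a,cv2.COLOR_RGB2HSV); m=cv2.inRange(hsv,np.array(lo),np.array(hi))
    r0,r1,c0,c1=rng; k=np.zeros_like(m); k[r0:r1,c0:c1]=m[r0:r1,c0:c1]
    k=cv2.morphologyEx(k,cv2.MORPH_CLOSE,np.ones((5,5)))
    c=cv2.convexHull(max(cv2.findContours(k,0,2)[0],key=cv2.contourArea)); e=cv2.fitEllipse(c); P=ground(C,e[0],z)
    dia=np.mean(e[1])*np.linalg.norm(P-C[0][:3,3])/C[1]
    print(name,"tcp",s["eef_pos"].round(1),"ell",np.round(e[0],1),np.round(e[1],1),"P",P.round(1),"dia",dia.round(1),"delta",dtool([*P[:2],tcp],yaw,s))
E
python3 - <<'E'
from h import *
look("w3",(100,110,40),(122,255,255),8.5)
E
```

```text
w3 tcp [ 580.9 -338.   137. ] ell [277.6 205.8] [59.5 60.4] P [ 583.7 -345.3    8.5] dia 65.0 delta (array([ -7.8,   2.1, 126. ]), np.float64(-0.0669785343105592))
```

View pics/w3.png

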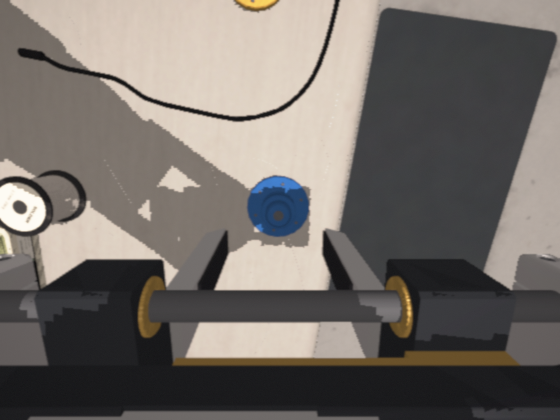

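{"fn": "carry_out", "kwargs": {
  "deltas": [
    {"dp": [-8,2,35],"roll": 0,"gripper": 0.3},
    {"dp": [-8,2,70],"roll": 0,"gripper": 0.3},
    {"dp": [-8,2,100],"roll": 0,"gripper": 0.3},
    {"dp": [-8,2,115],"roll": 0,"gripper": 0.3},
    {"dp": [-8,2,120],"roll": 0,"gripper": 0.3},
    {"dp": [-8,2,125],"roll": 0,"gripper": 0.3},
    {"dp": [-8,2,125],"roll": 0,"gripper": 0.3}
  ]
}}

```text
clock: 8.25
eef_pos: [585.2, -345.2, 14.9]
eef_rot: [3.141, 0.001, 1.701]
wrist_force: [-0.4, 0.2, 0.7]
finger_gap: 61.0
finger_force: 0.0
```

{"fn": "carry_out", "kwargs": {
  "deltas": [
    {"dp": [0,-1,2.5],"roll": 0,"gripper": 0.3},
    {"dp": [0,-1,2.5],"roll": 0,"gripper": -0.3},
    {"dp": [0,-1,2.5],"roll": 0,"gripper": -0.3},
    {"dp": [0,-1,2.5],"roll": 0,"gripper": -0.3},
    {"dp": [0,-1,2.5],"roll": 0,"gripper": -0.3},
    {"dp": [0,-1,2.5],"roll": 0,"gripper": -0.3},
    {"dp": [0,-1,2.5],"roll": 0,"gripper": -0.3},
    {"dp": [0,-1,2.5],"roll": 0,"gripper": -0.3}
  ],
  "newtons": 30
}}

```text
clock: 8.92
eef_pos: [583.9, -345.7, 12.1]
eef_rot: [3.141, 0.0, 1.7]
wrist_force: [-0.4, 1.2, 4.6]
finger_gap: 35.4
finger_force: 30.0
```

{"fn": "carry_out", "kwargs": {
  "deltas": [
    {"dp": [0,0,-25],"roll": 0,"gripper": -0.3},
    {"dp": [0,0,-60],"roll": 0,"gripper": -0.3},
    {"dp": [40,1,-95],"roll": 0,"gripper": -0.3},
    {"dp": [80,2,-115],"roll": 0,"gripper": -0.3},
    {"dp": [120,3,-118],"roll": 0,"gripper": -0.3},
    {"dp": [160,4,-118],"roll": 0,"gripper": -0.3},
    {"dp": [200,4,-118],"roll": 0,"gripper": -0.3},
    {"dp": [240,5,-118],"roll": 0,"gripper": -0.3},
    {"dp": [280,6,-118],"roll": 0,"gripper": -0.3},
    {"dp": [320,7,-118],"roll": 0,"gripper": -0.3},
    {"dp": [360,8,-118],"roll": 0,"gripper": -0.3},
    {"dp": [400,8,-118],"roll": 0,"gripper": -0.3}
  ]
}}

```text
clock: 9.92
eef_pos: [539.3, 54.0, 129.5]
eef_rot: [-3.141, -0.0, 1.7]
wrist_force: [0.7, 0.8, -0.9]
finger_gap: 35.0
finger_force: 30.0
```

```bash
python3 - <<'E'
from h import *
print(read_state()["eef_pos"],dtool([513.5,296.8,130],1.704))
E
```

```text
[539.30181344  54.04610437 129.49469516] (array([244.1,   5.7,  -0.5]), np.float64(-0.21966704135306855))
```

{"fn": "carry_out", "kwargs": {
  "deltas": [
    {"dp": [40,1,0],"roll": 0,"gripper": -0.3},
    {"dp": [80,2,0],"roll": 0,"gripper": -0.3},
    {"dp": [120,3,0],"roll": 0,"gripper": -0.3},
    {"dp": [160,4,0],"roll": 0,"gripper": -0.3},
    {"dp": [200,5,0],"roll": 0,"gripper": -0.3},
    {"dp": [230,5.5,0],"roll": 0,"gripper": -0.3},
    {"dp": [244,5.7,0],"roll": 0,"gripper": -0.3},
    {"dp": [244,5.7,0],"roll": 0,"gripper": -0.3},
    {"dp": [244,5.7,0],"roll": 0,"gripper": -0.3}
  ]
}}

```text
clock: 10.67
eef_pos: [514.0, 294.5, 129.2]
eef_rot: [-3.141, 0.001, 1.701]
wrist_force: [0.0, 0.5, -2.2]
finger_gap: 35.2
finger_force: 30.0
```

```bash
python3 - <<'E'
from h import *
s=read_state(); print(s["eef_pos"],s["eef_rot"])
a=viewer.camera("wrist"); cv2.imwrite("pics/w4.png",a[:,:,::-1])
cv2.imwrite("pics/w4c.png",cv2.resize(a[130:310,160:400],None,fx=3,fy=3,interpolation=cv2.INTER_CUBIC)[:,:,::-1])
C=cam("wrist",s); T=Ro.from_euler("xyz",s["eef_rot"])
for z in (-30,-19,3.5): print(z,proj(C,T.apply([0,0,z])+s["eef_pos"]))
E
```

```text
[513.98248186 294.52417316 129.16576004] [-3.14081856e+00  5.04438115e-04  1.70116365e+00]
-30 [[276.45519105 259.88779818]]
-19 [[276.3535833 252.1073176]]
3.5 [[276.1806936  238.86851473]]
```

View pics/w4c.png

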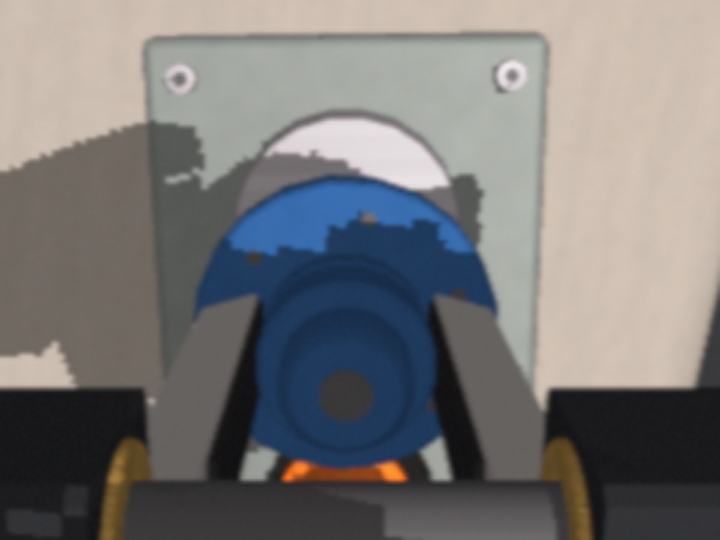

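The blue hub is held with its spigot-top hole at about (275,262). I'll fit its outline against the model to get the in-hand offset.

```bash
cat >> h.py <<'E'
def circ_px(C,s,off,zt,r,n=72):
    """pixels of a circle radius r, centre offset off=(x,y) in tool, zt along tool z from TCP"""
    t=np.linspace(0,2*np.pi,n); P=np.c_[off[0]+r*np.cos(t),off[1]+r*np.sin(t),np.full(n,zt)]
    return proj(C,Ro.from_euler("xyz",s["eef_rot"]).apply(P)+s["eef_pos"])
E
python3 - <<'E'
from h import *
s=read_state(); C=cam("wrist",s); 
for off in [(0,0),(-1.3,-.8)]:
  for z,r in [(3.5,34),(12,34),(-30,13),(-30,11),(-18,18)]:
    p=circ_px(C,s,off,z,r); q=(p-[160,130])*3
    print(off,z,r,"x",q[:,0].min().round(),q[:,0].max().round(),"y",q[:,1].min().round(),q[:,1].max().round())
p=(circ_px(C,s,(0,0),129.2-38,35)-[160,130])*3; print("seat at tcp", p.min(0),p.max(0))
print((proj(C,[513.5,296.8,38])-[160,130])*3)
p=(proj(C,np.array([[513.5+35*np.cos(t),296.8+35*np.sin(t),38] for t in np.linspace(0,6.28,90)])) -[160,130])*3; print(p.min(0),p.max(0))
E
```

```text
(0, 0) 3.5 34 x 194.0 503.0 y 175.0 466.0
(0, 0) 12 34 x 201.0 496.0 y 168.0 449.0
(0, 0) -30 13 x 279.0 420.0 y 323.0 454.0
(0, 0) -30 11 x 289.0 409.0 y 333.0 444.0
(0, 0) -18 18 x 258.0 440.0 y 277.0 448.0
(-1.3, -0.8) 3.5 34 x 191.0 499.0 y 181.0 472.0
(-1.3, -0.8) 12 34 x 197.0 493.0 y 174.0 454.0
(-1.3, -0.8) -30 13 x 274.0 416.0 y 329.0 460.0
(-1.3, -0.8) -30 11 x 285.0 405.0 y 340.0 451.0
(-1.3, -0.8) -18 18 x 254.0 436.0 y 283.0 454.0
seat at tcp [237.17067369 121.06731613] [457.42741737 335.03895542]
[[346.28275264 221.61615249]]
[235.84537816 110.89614984] [456.72013139 325.94151719]
```

{"fn": "carry_out", "kwargs": {
  "deltas": [
    {"dp": [3,0.4,30],"roll": 0,"gripper": -0.3},
    {"dp": [3,0.4,55],"roll": 0,"gripper": -0.3},
    {"dp": [3,0.4,62],"roll": 0,"gripper": -0.3},
    {"dp": [3,0.4,66],"roll": 0,"gripper": -0.3},
    {"dp": [3,0.4,69],"roll": 0,"gripper": -0.3},
    {"dp": [3,0.4,71],"roll": 0,"gripper": -0.3},
    {"dp": [3,0.4,71],"roll": 0,"gripper": -0.3}
  ]
}}

```text
clock: 11.3
eef_pos: [514.7, 297.7, 59.5]
eef_rot: [3.14, -0.0, 1.7]
wrist_force: [-0.3, 1.2, -1.0]
finger_gap: 34.8
finger_force: 30.0
```

{"fn": "carry_out", "kwargs": {
  "deltas": [
    {"dp": [0,-0.5,3],"roll": 0,"gripper": -0.3},
    {"dp": [0,-0.5,6],"roll": 0,"gripper": -0.3},
    {"dp": [0,-0.5,8],"roll": 0,"gripper": -0.3},
    {"dp": [0,-0.5,9],"roll": 0,"gripper": -0.3},
    {"dp": [0,-0.5,9],"roll": 0,"gripper": -0.3}
  ]
}}

```text
clock: 11.72
eef_pos: [513.7, 297.7, 50.0]
eef_rot: [3.142, 0.0, 1.7]
wrist_force: [-2.0, -2.5, 3.9]
finger_gap: 35.6
finger_force: 30.0
```

{"fn": "carry_out", "kwargs": {
  "deltas": [
    {"dp": [0,0,0.7],"roll": 0,"gripper": -0.3},
    {"dp": [0,0,0.7],"roll": 0,"gripper": 0.3},
    {"dp": [0,0,0.5],"roll": 0,"gripper": 0.3},
    {"dp": [0,0,0],"roll": 0,"gripper": 0.3},
    {"dp": [0,0,0],"roll": 0,"gripper": 0.3},
    {"dp": [0,0,0],"roll": 0,"gripper": 0.3},
    {"dp": [0,0,-20],"roll": 0,"gripper": 0.3},
    {"dp": [0,0,-55],"roll": 0,"gripper": 0.3},
    {"dp": [0,0,-90],"roll": 0,"gripper": 0.3},
    {"dp": [-40,0,-120],"roll": 0,"gripper": 0.3},
    {"dp": [-80,0,-120],"roll": 0,"gripper": 0.3}
  ]
}}

```text
clock: 12.63
eef_pos: [524.4, 225.1, 173.8]
eef_rot: [3.135, -0.002, 1.704]
wrist_force: [1.2, -0.2, -0.8]
finger_gap: 60.9
finger_force: 0.0
```

```bash
python3 - <<'E'
from h import *
C=cam("top"); t=viewer.camera("top"); cv2.imwrite("pics/t4.png",t[:,:,::-1])
hsv=cv2.cvtColor(t,cv2.COLOR_RGB2HSV); m=cv2.inRange(hsv,(15,130,90),(32,255,255)); m[:130]=0;m[230:]=0;m[:,:255]=0;m[:,345:]=0
c=max(cv2.findContours(m,0,2)[0],key=cv2.contourArea); o=cv2.minEnclosingCircle(c); P=ground(C,o[0],8)
print("brass",o,P.round(1),dtool([*P[:2],125],1.70),read_state()["eef_pos"])
E
```

```text
brass ((307.7916564941406, 176.0), 11.275154113769531) [ 534.1 -126.7    8. ] (array([-342.8,  -35.5,   47.5]), np.float64(-0.05332108364343443)) [525.2946369  217.75979331 172.46725047]
```

{"fn": "carry_out", "kwargs": {
  "deltas": [
    {"dp": [-40,-4,10],"roll": 0,"gripper": 0.3},
    {"dp": [-80,-8,20],"roll": 0,"gripper": 0.3},
    {"dp": [-120,-12,30],"roll": 0,"gripper": 0.3},
    {"dp": [-160,-16,35],"roll": 0,"gripper": 0.3},
    {"dp": [-200,-20,40],"roll": 0,"gripper": 0.3},
    {"dp": [-240,-24,45],"roll": 0,"gripper": 0.3},
    {"dp": [-280,-30,45],"roll": 0,"gripper": 0.3},
    {"dp": [-320,-35,45],"roll": 0,"gripper": 0.3},
    {"dp": [-342,-35,45],"roll": 0,"gripper": 0.3},
    {"dp": [-342,-35,45],"roll": 0,"gripper": 0.3},
    {"dp": [-342,-35,45],"roll": 0,"gripper": 0.3}
  ]
}}

```text
clock: 13.6
eef_pos: [532.6, -120.9, 123.7]
eef_rot: [-3.141, -0.0, 1.698]
wrist_force: [1.0, 0.7, -0.1]
finger_gap: 61.2
finger_force: 0.0
```

```bash
python3 - <<'E'
from h import *
look("w5",(14,110,40),(34,255,255),8.5,(100,290,200,350))
E
```

```text
w5 tcp [ 532.6 -120.9  123.7] ell [277.2 209.1] [55.4 56.4] P [ 535.1 -128.7    8.5] dia 58.1 delta (array([ -8.1,   1.5, 112.7]), np.float64(-0.11089338928297249))
```

{"fn": "carry_out", "kwargs": {
  "deltas": [
    {"dp": [-8,1.5,35],"roll": 0,"gripper": 0.3},
    {"dp": [-8,1.5,70],"roll": 0,"gripper": 0.3},
    {"dp": [-8,1.5,95],"roll": 0,"gripper": 0.3},
    {"dp": [-8,1.5,105],"roll": 0,"gripper": 0.3},
    {"dp": [-8,1.5,110],"roll": 0,"gripper": 0.3},
    {"dp": [-8,1.5,111],"roll": 0,"gripper": 0.3},
    {"dp": [-8,1.5,111],"roll": 0,"gripper": 0.3},
    {"dp": [-8,1.5,111],"roll": 0,"gripper": -0.3},
    {"dp": [-8,1.5,111],"roll": 0,"gripper": -0.3},
    {"dp": [-8,1.5,111],"roll": 0,"gripper": -0.3},
    {"dp": [-8,1.5,111],"roll": 0,"gripper": -0.3},
    {"dp": [-8,1.5,111],"roll": 0,"gripper": -0.3}
  ]
}}

```text
clock: 14.65
eef_pos: [535.6, -127.8, 13.5]
eef_rot: [3.141, 0.0, 1.7]
wrist_force: [-1.6, 0.1, 4.1]
finger_gap: 35.5
finger_force: 30.0
```

{"fn": "carry_out", "kwargs": {
  "deltas": [
    {"dp": [0,0,0],"roll": 0,"gripper": -0.3},
    {"dp": [0,0,0],"roll": 0,"gripper": -0.3},
    {"dp": [0,0,-25],"roll": 0,"gripper": -0.3},
    {"dp": [0,0,-60],"roll": 0,"gripper": -0.3},
    {"dp": [0,0,-100],"roll": 0,"gripper": -0.3},
    {"dp": [0,0,-140],"roll": 0,"gripper": -0.3},
    {"dp": [0,0,-140],"roll": 0,"gripper": -0.3}
  ]
}}

```text
clock: 15.23
eef_pos: [537.9, -128.5, 160.6]
eef_rot: [3.132, 0.004, 1.7]
wrist_force: [1.0, -0.1, -1.7]
finger_gap: 35.6
finger_force: 30.0
```

```bash
python3 - <<'E'
from h import *
print(read_state()["eef_pos"],dtool([513.4,297,150],1.704))
E
```

```text
[ 537.88288922 -128.51761108  160.61150195] (array([425.2,  30.6,   9. ]), np.float64(-0.21476201132530612))
```

{"fn": "carry_out", "kwargs": {
  "deltas": [
    {"dp": [40,2,0],"roll": 0,"gripper": -0.3},
    {"dp": [80,5,0],"roll": 0,"gripper": -0.3},
    {"dp": [120,8,0],"roll": 0,"gripper": -0.3},
    {"dp": [160,11,0],"roll": 0,"gripper": -0.3},
    {"dp": [200,14,0],"roll": 0,"gripper": -0.3},
    {"dp": [240,17,0],"roll": 0,"gripper": -0.3},
    {"dp": [280,20,0],"roll": 0,"gripper": -0.3},
    {"dp": [320,23,0],"roll": 0,"gripper": -0.3},
    {"dp": [360,26,0],"roll": 0,"gripper": -0.3},
    {"dp": [400,29,0],"roll": 0,"gripper": -0.3},
    {"dp": [425,30,0],"roll": 0,"gripper": -0.3},
    {"dp": [425,30,0],"roll": 0,"gripper": -0.3}
  ]
}}

```text
clock: 16.23
eef_pos: [508.8, 301.7, 151.9]
eef_rot: [-3.14, -0.0, 1.704]
wrist_force: [-0.9, -0.2, -1.8]
finger_gap: 35.1
finger_force: 30.0
```

{"fn": "carry_out", "kwargs": {
  "deltas": [
    {"dp": [0,0,0],"roll": 0,"gripper": -0.3},
    {"dp": [0,0,0],"roll": 0,"gripper": -0.3}
  ]
}}

```text
clock: 16.4
eef_pos: [510.0, 297.0, 152.3]
eef_rot: [-3.141, 0.001, 1.7]
wrist_force: [0.4, -0.1, -1.4]
finger_gap: 35.1
finger_force: 30.0
```

```bash
python3 - <<'E'
from h import *
s=read_state(); print(s["eef_pos"],s["eef_rot"],dtool([513.4,297,80],1.704))
a=viewer.camera("wrist"); cv2.imwrite("pics/w6.png",a[:,:,::-1])
b=cv2.resize(a[130:310,160:400],None,fx=3,fy=3,interpolation=cv2.INTER_CUBIC)[:,:,::-1].copy()
C=cam("wrist",s)
for z,r,c in [(5,30,(0,255,0)),(-28.5,13,(0,0,255)),(-28.5,4,(255,0,255))]:
    cv2.polylines(b,[((circ_px(C,s,(0,0),z,r)-[160,130])*3).astype(np.int32)],True,c,1)
p=np.array([[513.4+34*np.cos(t),297+34*np.sin(t),46.5] for t in np.linspace(0,6.28,90)])
cv2.polylines(b,[((proj(C,p)-[160,130])*3).astype(np.int32)],True,(255,255,0),1)
cv2.imwrite("pics/w6c.png",b)
E
```

```text
[510.02070931 296.97872891 152.32803065] [-3.14052669e+00  5.94834645e-04  1.70022355e+00] (array([-0.4,  3.4, 72.3]), np.float64(-0.2163748681517633))
```

View pics/w6c.png

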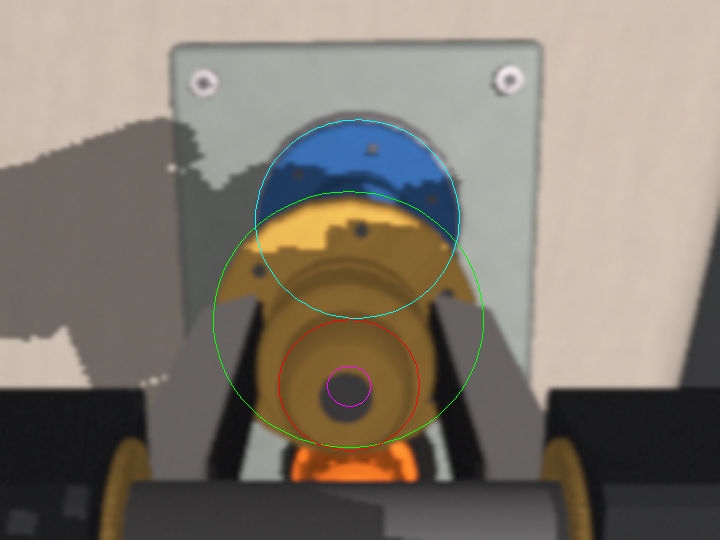

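{"fn": "carry_out", "kwargs": {
  "deltas": [
    {"dp": [0.5,3.8,25],"roll": 0,"gripper": -0.3},
    {"dp": [0.5,3.8,45],"roll": 0,"gripper": -0.3},
    {"dp": [0.5,3.8,54],"roll": 0,"gripper": -0.3},
    {"dp": [0.5,3.8,57],"roll": 0,"gripper": -0.3},
    {"dp": [0.5,3.8,60],"roll": 0,"gripper": -0.3},
    {"dp": [0.5,3.8,62],"roll": 0,"gripper": -0.3},
    {"dp": [0.5,3.8,62],"roll": 0,"gripper": -0.3}
  ]
}}

```text
clock: 17.03
eef_pos: [514.2, 298.5, 91.7]
eef_rot: [3.141, -0.0, 1.7]
wrist_force: [0.7, -0.5, -1.7]
finger_gap: 35.3
finger_force: 30.0
```

{"fn": "carry_out", "kwargs": {
  "deltas": [
    {"dp": [-0.4,-0.3,3],"roll": 0,"gripper": -0.3},
    {"dp": [-0.4,-0.3,6],"roll": 0,"gripper": -0.3},
    {"dp": [-0.4,-0.3,8],"roll": 0,"gripper": -0.3},
    {"dp": [-0.4,-0.3,9.5],"roll": 0,"gripper": -0.3},
    {"dp": [-0.4,-0.3,9.5],"roll": 0,"gripper": -0.3}
  ]
}}

```text
clock: 17.45
eef_pos: [513.7, 298.2, 81.6]
eef_rot: [3.141, -0.0, 1.7]
wrist_force: [-0.3, 0.1, -1.7]
finger_gap: 35.7
finger_force: 30.0
```

Depth is right and there is no side load. I'll press to contact, release and retreat.

{"fn": "carry_out", "kwargs": {
  "deltas": [
    {"dp": [0,0,1],"roll": 0,"gripper": -0.3},
    {"dp": [0,0,2],"roll": 0,"gripper": -0.3},
    {"dp": [0,0,2],"roll": 0,"gripper": -0.3}
  ]
}}

```text
clock: 17.7
eef_pos: [513.8, 298.3, 81.5]
eef_rot: [3.141, -0.0, 1.7]
wrist_force: [-9.1, -5.0, 17.7]
finger_gap: 35.0
finger_force: 30.0
```

{"fn": "carry_out", "kwargs": {
  "deltas": [
    {"dp": [0,0,-1.5],"roll": 0,"gripper": -0.3},
    {"dp": [0,0,-1.5],"roll": 0,"gripper": 0.3},
    {"dp": [0,0,-1.5],"roll": 0,"gripper": 0.3},
    {"dp": [0,0,-1.5],"roll": 0,"gripper": 0.3},
    {"dp": [0,0,-1.5],"roll": 0,"gripper": 0.3},
    {"dp": [0,0,-20],"roll": 0,"gripper": 0.3},
    {"dp": [0,0,-55],"roll": 0,"gripper": 0.3},
    {"dp": [0,0,-90],"roll": 0,"gripper": 0.3},
    {"dp": [-40,0,-100],"roll": 0,"gripper": 0.3},
    {"dp": [-80,0,-100],"roll": 0,"gripper": 0.3}
  ]
}}

```text
clock: 18.53
eef_pos: [524.8, 219.4, 182.8]
eef_rot: [3.136, -0.001, 1.704]
wrist_force: [0.9, -1.2, 0.4]
finger_gap: 60.9
finger_force: 0.0
```

```bash
python3 - <<'E'
from h import *
print(read_state()["eef_pos"],dtool([443,-122,125],1.70))
E
```

```text
[524.78388629 219.43529275 182.79425715] (array([-327.7, -126.6,   56.8]), np.float64(0.20251951317098316))
```

{"fn": "carry_out", "kwargs": {
  "deltas": [
    {"dp": [-38,-15,10],"roll": 0,"gripper": 0.3},
    {"dp": [-76,-29,20],"roll": 0,"gripper": 0.3},
    {"dp": [-114,-44,30],"roll": 0,"gripper": 0.3},
    {"dp": [-152,-59,35],"roll": 0,"gripper": 0.3},
    {"dp": [-190,-73,40],"roll": 0,"gripper": 0.3},
    {"dp": [-228,-88,45],"roll": 0,"gripper": 0.3},
    {"dp": [-266,-103,50],"roll": 0,"gripper": 0.3},
    {"dp": [-304,-117,52],"roll": 0,"gripper": 0.3},
    {"dp": [-320,-126,52],"roll": 0,"gripper": 0.3},
    {"dp": [-320,-126,52],"roll": 0,"gripper": 0.3},
    {"dp": [-320,-126,52],"roll": 0,"gripper": 0.3}
  ]
}}

```text
clock: 19.45
eef_pos: [440.2, -115.4, 127.6]
eef_rot: [3.141, -0.0, 1.698]
wrist_force: [-0.5, 1.3, 0.6]
finger_gap: 61.6
finger_force: 0.0
```

```bash
python3 - <<'E'
from h import *
look("w7",(0,0,0),(179,70,95),8.5,(150,285,225,330))
E
```

```text
w7 tcp [ 440.2 -115.4  127.6] ell [276.8 211.6] [49.6 53.7] P [ 442.9 -127.     8.5] dia 54.5 delta (array([-11.8,   1.2, 116.6]), np.float64(-0.10939892080399345))
```

View pics/w7.png

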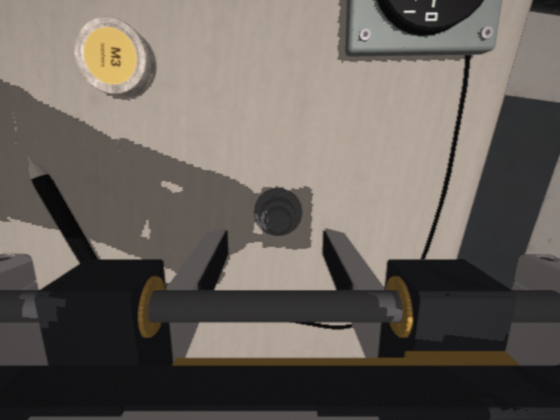

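The dark hub is centred at about (278,211), which agrees with the fit. Descending.

{"fn": "carry_out", "kwargs": {
  "deltas": [
    {"dp": [-11.7,1.7,35],"roll": 0,"gripper": 0.3},
    {"dp": [-11.7,1.7,70],"roll": 0,"gripper": 0.3},
    {"dp": [-11.7,1.7,98],"roll": 0,"gripper": 0.3},
    {"dp": [-11.7,1.7,108],"roll": 0,"gripper": 0.3},
    {"dp": [-11.7,1.7,113],"roll": 0,"gripper": 0.3},
    {"dp": [-11.7,1.7,114.5],"roll": 0,"gripper": 0.3},
    {"dp": [-11.7,1.7,114.5],"roll": 0,"gripper": 0.3},
    {"dp": [-11.7,1.7,114.5],"roll": 0,"gripper": -0.3},
    {"dp": [-11.7,1.7,114.5],"roll": 0,"gripper": -0.3},
    {"dp": [-11.7,1.7,114.5],"roll": 0,"gripper": -0.3},
    {"dp": [-11.7,1.7,114.5],"roll": 0,"gripper": -0.3},
    {"dp": [-11.7,1.7,114.5],"roll": 0,"gripper": -0.3}
  ]
}}

```text
clock: 20.5
eef_pos: [443.9, -126.3, 13.6]
eef_rot: [3.141, 0.0, 1.7]
wrist_force: [-1.2, 0.4, 5.7]
finger_gap: 35.3
finger_force: 30.6
```

{"fn": "carry_out", "kwargs": {
  "deltas": [
    {"dp": [0,0,0],"roll": 0,"gripper": -0.3},
    {"dp": [0,0,0],"roll": 0,"gripper": -0.3}
  ]
}}

```text
clock: 20.67
eef_pos: [443.8, -126.3, 13.5]
eef_rot: [3.141, 0.0, 1.7]
wrist_force: [-1.7, 0.8, 6.5]
finger_gap: 35.3
finger_force: 30.6
```

{"fn": "carry_out", "kwargs": {
  "deltas": [
    {"dp": [0,0,-25],"roll": 0,"gripper": -0.3},
    {"dp": [0,0,-60],"roll": 0,"gripper": -0.3},
    {"dp": [0,0,-100],"roll": 0,"gripper": -0.3},
    {"dp": [0,0,-140],"roll": 0,"gripper": -0.3},
    {"dp": [0,0,-165],"roll": 0,"gripper": -0.3},
    {"dp": [0,0,-165],"roll": 0,"gripper": -0.3}
  ]
}}

```text
clock: 21.17
eef_pos: [445.3, -126.8, 183.2]
eef_rot: [3.134, 0.004, 1.7]
wrist_force: [0.9, 0.4, -0.7]
finger_gap: 35.1
finger_force: 30.5
```

```bash
python3 - <<'E'
from h import *
print(read_state()["eef_pos"],dtool([513.6,298,178],1.704))
E
```

```text
[ 445.29262482 -126.81845084  183.20879982] (array([412.5, 122.5,   4.5]), np.float64(-0.21785547678053133))
```

{"fn": "carry_out", "kwargs": {
  "deltas": [
    {"dp": [38,11,0],"roll": 0,"gripper": -0.3},
    {"dp": [76,23,0],"roll": 0,"gripper": -0.3},
    {"dp": [114,34,0],"roll": 0,"gripper": -0.3},
    {"dp": [152,45,0],"roll": 0,"gripper": -0.3},
    {"dp": [190,56,0],"roll": 0,"gripper": -0.3},
    {"dp": [228,68,0],"roll": 0,"gripper": -0.3},
    {"dp": [266,79,0],"roll": 0,"gripper": -0.3},
    {"dp": [304,90,0],"roll": 0,"gripper": -0.3},
    {"dp": [342,101,0],"roll": 0,"gripper": -0.3},
    {"dp": [380,113,0],"roll": 0,"gripper": -0.3},
    {"dp": [411,123,0],"roll": 0,"gripper": -0.3},
    {"dp": [411,123,0],"roll": 0,"gripper": -0.3}
  ]
}}

```text
clock: 22.17
eef_pos: [511.9, 301.8, 176.1]
eef_rot: [-3.14, -0.0, 1.704]
wrist_force: [-1.1, -0.6, -1.1]
finger_gap: 35.7
finger_force: 30.5
```

{"fn": "carry_out", "kwargs": {
  "deltas": [
    {"dp": [0,0,0],"roll": 0,"gripper": -0.3},
    {"dp": [0,0,0],"roll": 0,"gripper": -0.3},
    {"dp": [0,0,0],"roll": 0,"gripper": -0.3}
  ]
}}

```text
clock: 22.42
eef_pos: [512.4, 296.1, 177.7]
eef_rot: [-3.141, 0.0, 1.699]
wrist_force: [-0.1, 1.0, -0.7]
finger_gap: 35.1
finger_force: 30.5
```

```bash
python3 - <<'E'
from h import *
s=read_state(); print(s["eef_pos"],s["eef_rot"],dtool([513.7,298,122],1.704))
a=viewer.camera("wrist"); cv2.imwrite("pics/w8.png",a[:,:,::-1])
b=cv2.resize(a[130:310,160:400],None,fx=3,fy=3,interpolation=cv2.INTER_CUBIC)[:,:,::-1].copy()
C=cam("wrist",s)
for z,r,c in [(5,26,(0,255,0)),(-28.5,13,(0,0,255)),(-28.5,4,(255,0,255))]:
    cv2.polylines(b,[((circ_px(C,s,(0,0),z,r)-[160,130])*3).astype(np.int32)],True,c,1)
p=np.array([[513.4+30*np.cos(t),297+30*np.sin(t),76.5] for t in np.linspace(0,6.28,90)])
cv2.polylines(b,[((proj(C,p)-[160,130])*3).astype(np.int32)],True,(255,255,0),1)
b=cv2.convertScaleAbs(b,alpha=1.5); cv2.imwrite("pics/w8c.png",b)
E
```

```text
[512.37768408 296.12901672 177.67056198] [-3.14089642e+00  3.64068020e-04  1.69919119e+00] (array([ 1.7,  1.6, 55.7]), np.float64(-0.27552438528262996))
```

View pics/w8c.png

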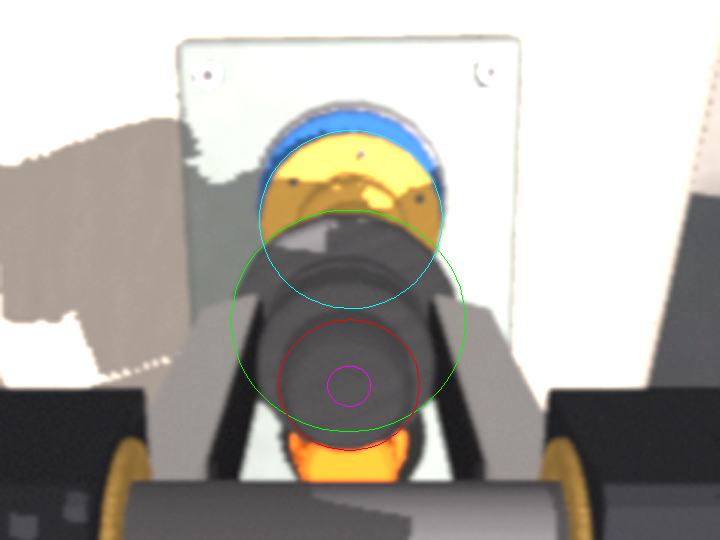

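{"fn": "carry_out", "kwargs": {
  "deltas": [
    {"dp": [1.5,1.4,25],"roll": 0,"gripper": -0.3},
    {"dp": [1.5,1.4,42],"roll": 0,"gripper": -0.3},
    {"dp": [1.5,1.4,50],"roll": 0,"gripper": -0.3},
    {"dp": [1.5,1.4,53],"roll": 0,"gripper": -0.3},
    {"dp": [1.5,1.4,56],"roll": 0,"gripper": -0.3},
    {"dp": [1.5,1.4,57],"roll": 0,"gripper": -0.3},
    {"dp": [1.5,1.4,57],"roll": 0,"gripper": -0.3}
  ]
}}

```text
clock: 23.05
eef_pos: [513.9, 298.9, 121.8]
eef_rot: [3.141, -0.0, 1.7]
wrist_force: [0.6, 0.5, -1.2]
finger_gap: 35.3
finger_force: 30.5
```

{"fn": "carry_out", "kwargs": {
  "deltas": [
    {"dp": [-0.7,-0.2,3],"roll": 0,"gripper": -0.3},
    {"dp": [-0.7,-0.2,6],"roll": 0,"gripper": -0.3},
    {"dp": [-0.7,-0.2,8],"roll": 0,"gripper": -0.3},
    {"dp": [-0.7,-0.2,9.5],"roll": 0,"gripper": -0.3},
    {"dp": [-0.7,-0.2,10.5],"roll": 0,"gripper": -0.3},
    {"dp": [-0.7,-0.2,10.5],"roll": 0,"gripper": -0.3}
  ]
}}

```text
clock: 23.55
eef_pos: [513.7, 298.3, 111.6]
eef_rot: [3.141, -0.0, 1.7]
wrist_force: [-3.6, -2.3, 9.4]
finger_gap: 35.5
finger_force: 30.6
```

{"fn": "carry_out", "kwargs": {
  "deltas": [
    {"dp": [0,0,-0.5],"roll": 0,"gripper": -0.3},
    {"dp": [0,0,-0.5],"roll": 0,"gripper": 0.4},
    {"dp": [0,0,-0.5],"roll": 0,"gripper": 0.4},
    {"dp": [0,0,-0.5],"roll": 0,"gripper": 0.4},
    {"dp": [0,0,-0.5],"roll": 0,"gripper": 0.4},
    {"dp": [0,0,-20],"roll": 0,"gripper": 0.4},
    {"dp": [0,0,-50],"roll": 0,"gripper": 0.4},
    {"dp": [-40,0,-60],"roll": 0,"gripper": 0.4},
    {"dp": [-80,0,-60],"roll": 0,"gripper": 0.4},
    {"dp": [-99.5,0,-50],"roll": 0,"gripper": 0.4},
    {"dp": [-99.5,0,-50],"roll": 0,"gripper": 0.4},
    {"dp": [-99.5,0,-50],"roll": 0,"gripper": 0.4}
  ]
}}

```text
clock: 24.55
eef_pos: [526.4, 198.9, 160.4]
eef_rot: [-3.141, -0.0, 1.698]
wrist_force: [1.1, 0.6, -0.5]
finger_gap: 65.6
finger_force: 0.0
```

```bash
python3 - <<'E'
from h import *
print(dtool([525.7,198.9,37],1.701))
look("w9",(0,180,100),(18,255,255),48,(150,285,200,360))
E
```

```text
(array([  0. ,  -0.7, 123.4]), np.float64(-0.1466408383150436))
w9 tcp [526.4 198.9 160.4] ell [274.3 200.6] [43.  43.9] P [524.7 200.3  48. ] dia 44.4 delta (array([  1.5,  -1.4, 149.4]), np.float64(-0.08934505880195487))
```

View pics/w9.png

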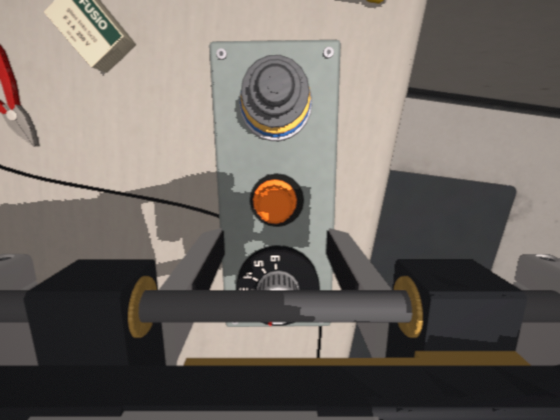

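The stack is concentric at (275,85), with the cap on the pad at (275,201). Grasping the cap.

{"fn": "carry_out", "kwargs": {
  "deltas": [
    {"dp": [0.3,-1,40],"roll": 0,"gripper": 0.4},
    {"dp": [0.3,-1,80],"roll": 0,"gripper": 0.4},
    {"dp": [0.3,-1,108],"roll": 0,"gripper": 0.4},
    {"dp": [0.3,-1,118],"roll": 0,"gripper": 0.4},
    {"dp": [0.3,-1,123],"roll": 0,"gripper": 0.4},
    {"dp": [0.3,-1,123],"roll": 0,"gripper": 0.4},
    {"dp": [0.3,-1,123],"roll": 0,"gripper": -0.3},
    {"dp": [0.3,-1,123],"roll": 0,"gripper": -0.3},
    {"dp": [0.3,-1,123],"roll": 0,"gripper": -0.3},
    {"dp": [0.3,-1,123],"roll": 0,"gripper": -0.3},
    {"dp": [0.3,-1,123],"roll": 0,"gripper": -0.3},
    {"dp": [0.3,-1,123],"roll": 0,"gripper": -0.3}
  ],
  "newtons": 25
}}

```text
clock: 25.6
eef_pos: [525.7, 199.8, 38.2]
eef_rot: [3.141, -0.0, 1.7]
wrist_force: [-1.2, -0.7, 5.0]
finger_gap: 35.4
finger_force: 25.0
```

{"fn": "carry_out", "kwargs": {
  "deltas": [
    {"dp": [0,0,0],"roll": 0,"gripper": -0.3},
    {"dp": [0,0,0],"roll": 0,"gripper": -0.3}
  ]
}}

```text
clock: 25.77
eef_pos: [525.7, 199.8, 38.2]
eef_rot: [3.141, -0.0, 1.7]
wrist_force: [-1.5, -1.1, 6.5]
finger_gap: 35.3
finger_force: 25.0
```

{"fn": "carry_out", "kwargs": {
  "deltas": [
    {"dp": [0,0,-20],"roll": 0,"gripper": -0.3},
    {"dp": [0,0,-60],"roll": 0,"gripper": -0.3},
    {"dp": [0,0,-100],"roll": 0,"gripper": -0.3},
    {"dp": [0,0,-135],"roll": 0,"gripper": -0.3},
    {"dp": [10,0,-140],"roll": 0,"gripper": -0.3},
    {"dp": [45,0,-140],"roll": 0,"gripper": -0.3},
    {"dp": [80,0,-140],"roll": 0,"gripper": -0.3},
    {"dp": [99.5,0,-138],"roll": 0,"gripper": -0.3},
    {"dp": [99.5,0,-130],"roll": 0,"gripper": -0.3},
    {"dp": [99.5,0,-122],"roll": 0,"gripper": -0.3},
    {"dp": [99.5,0,-118],"roll": 0,"gripper": -0.3},
    {"dp": [99.5,0,-118],"roll": 0,"gripper": -0.3}
  ]
}}

```text
clock: 26.77
eef_pos: [512.1, 297.3, 153.8]
eef_rot: [-3.139, 0.001, 1.699]
wrist_force: [-0.6, 0.9, -1.4]
finger_gap: 35.6
finger_force: 25.0
```

```bash
python3 - <<'E'
from h import *
print(read_state()["eef_pos"],dtool([513.3,298.2,137.5],1.701))
E
```

```text
[512.14331215 297.31808671 153.84944053] (array([ 0.7,  1.3, 16.3]), np.float64(-0.0966826835029986))
```

{"fn": "carry_out", "kwargs": {
  "deltas": [
    {"dp": [0.7,1,0],"roll": 0,"gripper": -0.3},
    {"dp": [0.7,1,3],"roll": 0,"gripper": -0.3},
    {"dp": [0.7,1,6],"roll": 0,"gripper": -0.3},
    {"dp": [0.7,1,9],"roll": 0,"gripper": -0.3},
    {"dp": [0.7,1,9],"roll": 0,"gripper": -0.3}
  ]
}}

```text
clock: 27.18
eef_pos: [513.2, 298.9, 145.9]
eef_rot: [-3.141, 0.0, 1.7]
wrist_force: [-0.6, -0.0, -1.8]
finger_gap: 35.4
finger_force: 25.0
```

Past the bevel with no load; continuing down.

{"fn": "carry_out", "kwargs": {
  "deltas": [
    {"dp": [-0.5,0,3],"roll": 0,"gripper": -0.3},
    {"dp": [-0.5,0,6],"roll": 0,"gripper": -0.3},
    {"dp": [-0.5,0,8],"roll": 0,"gripper": -0.3},
    {"dp": [-0.5,0,9.3],"roll": 0,"gripper": -0.3},
    {"dp": [-0.5,0,9.3],"roll": 0,"gripper": -0.3}
  ]
}}

```text
clock: 27.6
eef_pos: [513.5, 298.8, 137.3]
eef_rot: [3.141, -0.0, 1.7]
wrist_force: [0.7, -0.2, -1.1]
finger_gap: 35.4
finger_force: 25.0
```

{"fn": "carry_out", "kwargs": {
  "deltas": [
    {"dp": [0,0,1],"roll": 0,"gripper": -0.3},
    {"dp": [0,0,1],"roll": 0,"gripper": -0.3}
  ]
}}

```text
clock: 27.77
eef_pos: [513.7, 298.9, 137.1]
eef_rot: [3.141, -0.0, 1.7]
wrist_force: [-2.1, -1.5, 5.8]
finger_gap: 35.1
finger_force: 25.0
```

{"fn": "carry_out", "kwargs": {
  "deltas": [
    {"dp": [0,0,-0.8],"roll": 0,"gripper": -0.3},
    {"dp": [0,0,-0.8],"roll": 0,"gripper": 0.4},
    {"dp": [0,0,-0.8],"roll": 0,"gripper": 0.4},
    {"dp": [0,0,-0.8],"roll": 0,"gripper": 0.4},
    {"dp": [0,0,-0.8],"roll": 0,"gripper": 0.4},
    {"dp": [0,0,-20],"roll": 0,"gripper": 0.4},
    {"dp": [0,0,-50],"roll": 0,"gripper": 0.4},
    {"dp": [-40,0,-50],"roll": 0,"gripper": 0.4},
    {"dp": [-80,0,-50],"roll": 0,"gripper": 0.4},
    {"dp": [-120,0,-50],"roll": 0,"gripper": 0.4},
    {"dp": [-160,0,-30],"roll": 0,"gripper": 0.4},
    {"dp": [-200,0,-20],"roll": 0,"gripper": 0.4}
  ]
}}

```text
clock: 28.77
eef_pos: [538.7, 101.3, 156.2]
eef_rot: [3.141, -0.0, 1.701]
wrist_force: [1.1, 1.2, -1.1]
finger_gap: 65.8
finger_force: 0.0
```

{"fn": "carry_out", "kwargs": {
  "deltas": [
    {"dp": [0,0,0],"roll": 0,"gripper": 0.4},
    {"dp": [0,0,0],"roll": 0,"gripper": 0.4}
  ]
}}

```text
clock: 28.93
eef_pos: [539.0, 101.2, 156.5]
eef_rot: [-3.141, -0.0, 1.697]
wrist_force: [0.4, 0.7, 0.9]
finger_gap: 65.6
finger_force: 0.0
```

```bash
python3 - <<'E'
from h import *
s=read_state(); print(s["eef_pos"],s["eef_rot"],dtool([540.6,98.5,44.5],1.704)); np.save("w10.npy",np.r_[s["eef_pos"],s["eef_rot"]])
a=viewer.camera("wrist"); cv2.imwrite("pics/w10.png",a[:,:,::-1])
cv2.imwrite("pics/w10c.png",cv2.resize(a[20:280,170:390],None,fx=2.3,fy=2.3,interpolation=cv2.INTER_CUBIC)[:,:,::-1])
E
```

```text
[538.99943587 101.19327929 156.49942286] [-3.14068405e+00 -7.53794387e-05  1.69707374e+00] (array([ -2.9,   1.4, 112. ]), np.float64(-0.39684536748023813))
```

View pics/w10c.png

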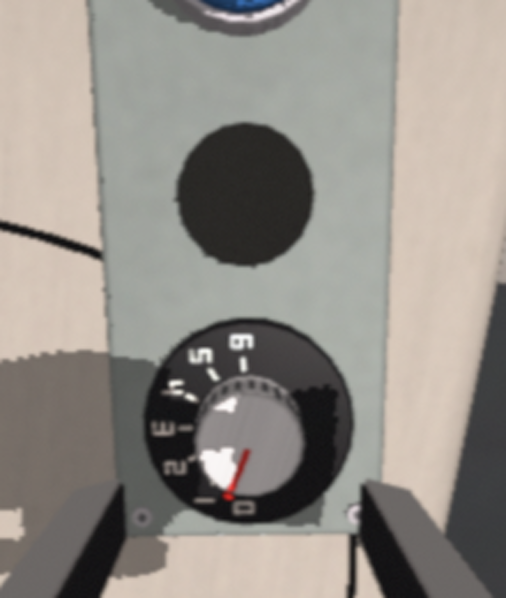

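The pointer lies between 0 and 1 (line from (249,449) to (228,497) in the crop). Measuring its angle.

```bash
cat >> h.py <<'E'
def pointer(name,v=None,ctr=(540.6,98.5),rig=0.135,rng=(150,290,200,350)):
    if v is None: s=read_state(); C=cam("wrist",s); a=viewer.camera("wrist")[:,:,::-1]; cv2.imwrite(f"pics/{name}.png",a)
    else: s=dict(eef_pos=v[:3],eef_rot=v[3:]); C=cam("wrist",s); a=cv2.imread(f"pics/{name}.png")
    hsv=cv2.cvtColor(a,cv2.COLOR_BGR2HSV); m=((hsv[:,:,0]<8)|(hsv[:,:,0]>170))&(hsv[:,:,1]>120)&(hsv[:,:,2]>70)
    r,c=np.nonzero(m); k=(r>rng[0])&(r<rng[1])&(c>rng[2])&(c<rng[3]); P=np.array([ground(C,(x,y),74)[:2] for x,y in zip(c[k],r[k])])
    R=np.array([[np.cos(rig),np.sin(rig)],[-np.sin(rig),np.cos(rig)]]); Q=(P-ctr)@R.T  # rig frame
    vx,vy,x0,y0=cv2.fitLine(Q.astype(np.float32),cv2.DIST_L2,0,.01,.01).ravel()
    if vx*Q.mean(0)[0]+vy*Q.mean(0)[1]<0: vx,vy=-vx,-vy
    far=Q[np.argmax((Q**2).sum(1))]
    ang=lambda d: np.arctan2(-d[0],-d[1])
    print("n",len(Q),"mean",Q.mean(0).round(1),"far",far.round(1),"angle line",ang((vx,vy)).round(3),"via mean",ang(Q.mean(0)).round(3))
E
python3 - <<'E'
from h import *
pointer("w10",np.load("w10.npy"))
v=np.load("w10.npy"); C=cam("wrist",dict(eef_pos=v[:3],eef_rot=v[3:])); print((proj(C,[540.6,98.5,74])-[170,20])*2.3, (proj(C,[[540.6-48,98.5,41],[540.6+48,98.5,41]])-[170,20])*2.3)
E
```

```text
n 61 mean [ -4.9 -15.2] far [ -8.9 -24. ] angle line 0.392 via mean 0.314
[[246.60878207 442.41047975]] [[139.93419137 410.46876274]
 [351.28959395 436.5407862 ]]
```

{"fn": "carry_out", "kwargs": {
  "deltas": [
    {"dp": [-4,2,40],"roll": 0,"gripper": 0.3},
    {"dp": [-4,2,75],"roll": 0,"gripper": 0.3},
    {"dp": [-4,2,98],"roll": 0,"gripper": 0.3},
    {"dp": [-4,2,106],"roll": 0,"gripper": 0.3},
    {"dp": [-4,2,110],"roll": 0,"gripper": 0.3},
    {"dp": [-4,2,110],"roll": 0,"gripper": 0.3},
    {"dp": [-4,2,110],"roll": 0,"gripper": -0.2},
    {"dp": [-4,2,110],"roll": 0,"gripper": -0.2},
    {"dp": [-4,2,110],"roll": 0,"gripper": -0.2},
    {"dp": [-4,2,110],"roll": 0,"gripper": -0.2},
    {"dp": [-4,2,110],"roll": 0,"gripper": -0.2}
  ],
  "newtons": 20
}}

```text
clock: 29.9
eef_pos: [542.1, 99.3, 48.1]
eef_rot: [3.14, -0.0, 1.7]
wrist_force: [-0.5, 0.6, 6.8]
finger_gap: 43.6
finger_force: 20.0
```

{"fn": "carry_out", "kwargs": {
  "deltas": [
    {"dp": [-0.5,0,0],"roll": 6,"gripper": -0.2},
    {"dp": [-0.5,0,0],"roll": 12,"gripper": -0.2},
    {"dp": [-0.5,0,0],"roll": 18,"gripper": -0.2},
    {"dp": [-0.5,0,0],"roll": 24,"gripper": -0.2},
    {"dp": [-0.5,0,0],"roll": 30,"gripper": -0.2},
    {"dp": [-0.5,0,0],"roll": 36,"gripper": -0.2},
    {"dp": [-0.5,0,0],"roll": 42,"gripper": -0.2},
    {"dp": [-0.5,0,0],"roll": 48,"gripper": -0.2},
    {"dp": [-0.5,0,0],"roll": 54,"gripper": -0.2},
    {"dp": [-0.5,0,0],"roll": 60,"gripper": -0.2},
    {"dp": [-0.5,0,0],"roll": 63.5,"gripper": -0.2},
    {"dp": [-0.5,0,0],"roll": 63.5,"gripper": -0.2}
  ]
}}

```text
clock: 30.9
eef_pos: [542.9, 98.9, 48.2]
eef_rot: [3.14, -0.003, 0.589]
wrist_force: [5.0, 2.3, 5.1]
finger_gap: 43.6
finger_force: 20.0
```

{"fn": "carry_out", "kwargs": {
  "deltas": [
    {"dp": [0,0,0],"roll": 0,"gripper": -0.2},
    {"dp": [0,0,0],"roll": 0,"gripper": 0.3},
    {"dp": [0,0,0],"roll": 0,"gripper": 0.3},
    {"dp": [0,0,0],"roll": 0,"gripper": 0.3},
    {"dp": [0,0,0],"roll": 0,"gripper": 0.3},
    {"dp": [0,0,-20],"roll": 0,"gripper": 0.3},
    {"dp": [0,0,-55],"roll": 0,"gripper": 0.3},
    {"dp": [0,0,-90],"roll": 0,"gripper": 0.3},
    {"dp": [0,0,-105],"roll": 0,"gripper": 0.3},
    {"dp": [0,0,-105],"roll": 0,"gripper": 0.3},
    {"dp": [0,0,-105],"roll": 0,"gripper": 0.3}
  ]
}}

```text
clock: 31.82
eef_pos: [541.5, 98.6, 152.0]
eef_rot: [3.141, -0.001, 0.592]
wrist_force: [0.1, 0.1, -1.1]
finger_gap: 61.0
finger_force: 0.0
```

```bash
python3 - <<'E'
from h import *
print(read_state()["eef_pos"],read_state()["eef_rot"])
pointer("w11",ctr=(541.4,97.5))
a=cv2.imread("pics/w11.png"); cv2.imwrite("pics/w11c.png",cv2.resize(a[80:290,150:400],None,fx=2.6,fy=2.6,interpolation=cv2.INTER_CUBIC))
E
```

```text
[541.52322582  98.61073078 152.04189171] [ 3.14127887e+00 -6.03590757e-04  5.92262766e-01]
n 59 mean [-14.2  -0.9] far [-24.  -1.] angle line 1.504 via mean 1.508
```

View pics/w11c.png

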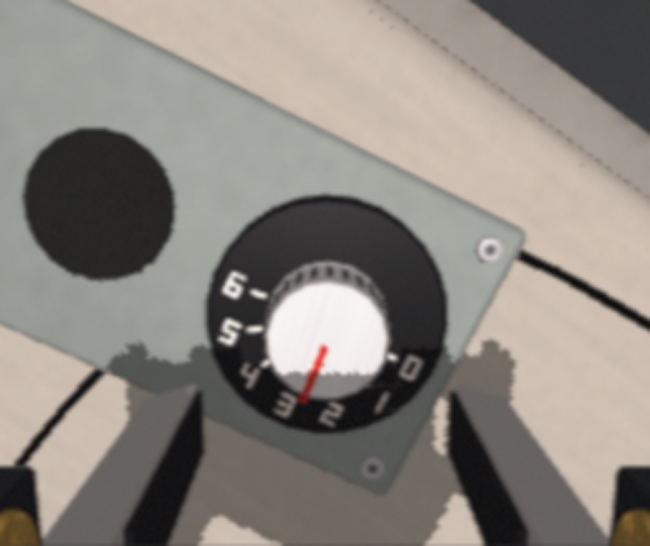

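The pointer stands at 3 (1.504 rad). A final check of the stack in the scene view.

```bash
python3 - <<'E'
from h import *
a=viewer.camera("scene"); cv2.imwrite("pics/s2.png",cv2.resize(a[130:330,120:450],None,fx=2.4,fy=2.4,interpolation=cv2.INTER_CUBIC)[:,:,::-1])
E
```

```text
(no output)
```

View pics/s2.png

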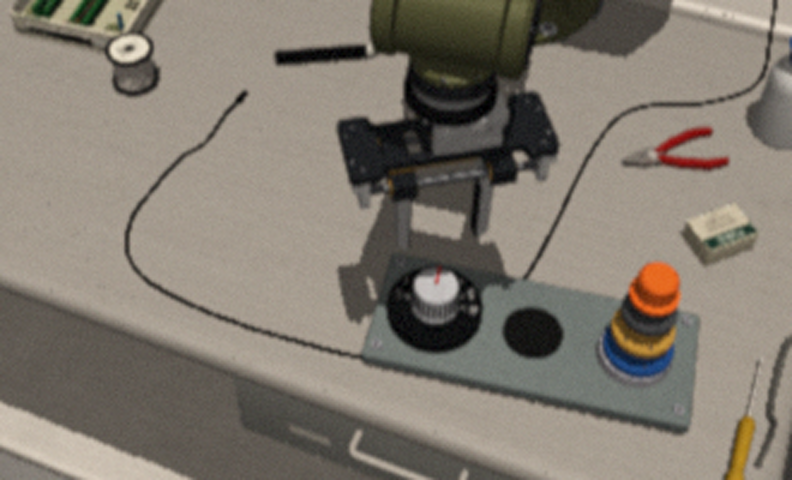

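The blue, brass, dark and cap stack stands straight at (645,320), the arm is clear, and the carton and reel are untouched.

```bash
python3 -c "
from cell import manip; print(manip.sign_off())"
```

```text
the job is handed in; nothing more can be done
None
```

The job is handed in: the blue, brass and dark hubs are seated widest at the bottom with the cap on top, the sleeve pointer stands at 3 (no silver hub was present), the carton and reel are untouched, and the run took about 32 s.

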